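# Square up a stack of plates

### The arm

A 7-joint arm with a two-finger parallel gripper is mounted at the origin on a cart in front of the work surface, level with it; the furniture and walls round the work are solid. World frame = base frame: x ahead of the robot, y to its left, z up, the work surface at z = 0. Lengths are in m, angles in rad, forces in N, time in s.
With the tool pointing down it reaches from about 0.4 to 0.85 m from the base axis. Payload 4.5 kg.
Tool frame: the origin (TCP) lies where the fingers leave the gripper's body, on its centre line; the fingertips stand 64 mm ahead of it and the grasp point (between the pads) lies 45 mm ahead of it; z points along the fingers, y is the line along which they close (so a half turn about z gives the same grasp; the last joint's range is limited). The gripper opens to 88 mm and grips with 3 to 60 N. Pads are 18 mm wide; open, the fingers measure 123 mm over their backs; the gripper's body (75 mm by 187 mm) begins 45 mm behind the grasp point.
Start: joints at [-1.091, 0.689, -0.195, 1.565, 0.157, 0.902, -0.215], TCP at [0.269, 0.564, 0.303] pointing down, gripper open.
Joint ranges: [-3.01, 3.01], [-0.46, 2.08], [-1.47, 1.51], [0.13, 2.56], [-1, 4.14], [0.04, 2.09], [-2.66, 2.66]. Speed limits (rad/s): [2.57, 2.57, 3.14, 3.14, 3.14, 3.14, 3.14].

### API

Orientations are given as a unit quaternion [x, y, z, w].
In Python, from plant import r gives the robot as it stands.
- The arm moves only by the tool play_rows, never from a script. Its arguments are lists of equal length, an entry for each row: "translation": the shift along the tool's x, y, z in m, a list of three; "delta_rot": the turn, a rotation vector about the tool's x, y, z in degrees, a list of three; "grip": the opening, from -1 (shut) to 1 (fully open). In form: {"translation": [[x, y, z], ...], "delta_rot": [[rx, ry, rz], ...], "grip": [grip, ...]}. A call has 1 to 20 rows; each row shifts and turns the commanded pose from where the row before left it, along the tool's axes as they then stand; what a row does not reach is not made up. A row lasts 1/8 s, in which the tool goes at most 62.5 mm and 10.7 degrees, less where a joint would pass 70% of its speed; a pose out of reach is approached as far as the arm can. A call with a gripper value outside its range is refused whole. The fingers move at their own pace and stop on an object; "squeeze" is the grip in N (left out, the last holds). Time passes only in rows, so rows that do not move let the fingers close. It gives the time, the measured TCP pose, the force, the opening and the grip force at its end, in the units of the state.
- r.get_state(): the state, without advancing time (a new reading comes with each control period).
- r.snapshot(name): name is "scene" or "top"; returns the picture (400x640x3 uint8, blue, green, red); there is no depth.
- r.get_calibration(name): a dict with "intrinsics" (3x3 intrinsics, pixels), "eye" and "rotation" of the camera in the world. Camera axes: x right, y up, looking along -z (the intrinsics and any distortion apply to the point x, -y, -z); pixel columns grow to the right and rows downward; lengths in m; the calibration is good to about 2 mm. A picture is of the moment at which its call begins. get_calibration takes no time and is no camera call.
- r.finish_job(): hands the job in; it is judged then, once.
Trained networks look in the newest picture that a camera, given by its name, has taken for a name from the list of things; names that differ only in an ending like _2 or _b are one class to them, and where a whole thing is asked for, a point or a joint stands for the part that bears it (a point fixed in the world has none). Each returns a list of dicts, best first, with "confidence" (0 to 1); they miss things now and then, are a little off and sometimes report something else, mostly with a low value. They report only what shows in the picture. A call takes as long as a camera call. They do not tell look-alikes from the thing itself.
- r.look_for(camera, target): "point" ([x, y, z] in m, in world coordinates, good to about 4 mm: the middle of the surface that is visible of it).
- r.silhouettes(camera, target): "pixels" (400x640 bool, what is visible of it).
The state is a dict: "clock": time; "q": joint angles; "qd": joint speeds; "joint_torque": joint torques, N m; "tool_pos": TCP position; "eef_rot": TCP orientation; "contact_force": force on the tool from outside, world axes, zero at the start; "moment": the same for the moment, N m; "opening": opening from 0.0 (shut) to 1.0 (fully open); "finger_force": force on a finger pad.
Only numpy, scipy, OpenCV 4.12 (cv2) and the standard library are available. Lean on these libraries where they do the work, as an engineer would, in place of code of your own. Each camera call takes 0.05 s, during which the arm holds its last target. There are 200 camera calls.

### The job

Square up the stack of four coloured acrylic plates in the grey squaring tray: take the tapping block by its wooden post and gently tap the plates with its rubber face, never touching them with the robot itself, until all four lie flush against both fences of the tray. Then stand the block upright on its cork mat again, and leave everything else where it is.

Things in the scene. Friction and masses are not known exactly. Their poses are not given: they have to be found in the camera images.
- tray: fixed squaring tray, origin under the middle of its base. Base 200 (own x) x 230 (own y) x 8 mm, aluminium; grey fences 12 mm thick, top 50 mm over the bench, along its +x edge (far from the robot) and its +y edge (left); its -x and -y edges are open. Yaw within 0.3 rad of the world
- tray_corner (a point): where the inner faces of the two fences meet the tray's base, 8 mm over the bench; axes as the tray's: the +x fence's face is this point's plane x = 0, the +y fence's face its plane y = 0. A plate flush with both fences has its origin at x = -45 mm, y = -60 mm here
- plate_white: white acrylic plate lying flat, smooth and easily sliding, 90 (own x) x 120 (own y) x 8 mm, 0.12 kg give or take 30 %; lowest of the stack of four in the tray, shifted and turned a little against the others; origin at the centre of its underside
- plate_blue: blue acrylic plate lying flat, smooth and easily sliding, 90 (own x) x 120 (own y) x 8 mm, 0.12 kg give or take 30 %; second from below of the stack of four in the tray, shifted and turned a little against the others; origin at the centre of its underside
- plate_yellow: yellow acrylic plate lying flat, smooth and easily sliding, 90 (own x) x 120 (own y) x 8 mm, 0.12 kg give or take 30 %; third from below of the stack of four in the tray, shifted and turned a little against the others; origin at the centre of its underside
- plate_green: green acrylic plate lying flat, smooth and easily sliding, 90 (own x) x 120 (own y) x 8 mm, 0.12 kg give or take 30 %; top of the stack of four in the tray, shifted and turned a little against the others; origin at the centre of its underside
- cork_mat: fixed square cork mat, 160x160x4 mm, origin at the centre of its underside; the block stands on it
- tapper: tapping block, upright, about 0.38 kg: a steel foot 50x50x30 mm with a wooden post on top and, in front (own +x), a head 70 mm wide (own y), from 1 to 37 mm above the origin, with a flat black rubber face. Origin at the centre of the foot's underside
- tapper_post (a point): point on the tapping block's axis, 60 mm above its origin, in the wooden post: the place to grip. The post is 26x26 mm, square to the block, from 30 to 81 mm above the block's origin
- tapper_stem (a point): front of the tapping block's foot, 25 mm before its origin and 18 mm above it, where the telescopic stem of the head comes out. The rubber face is 13 to 45 mm ahead (own +x) of this point: the setting differs each time and is not reported. Forces under 50 N do not move it, so find the contact by touch
- slide_box: blue closed plastic slide box, 93x180x27 mm, standing loose on the bench; leave it alone. Origin at the centre of its underside
- timer: white bench timer, 60x68x18 mm, standing loose on the bench; leave it alone. Origin at the centre of its underside
- red_box: red open card box, 79x101x50 mm, standing loose on the bench; leave it alone. Origin at the centre of its underside
Mind the look-alikes: they are no part of the job. There is more than one size of the plate_yellow; the one meant has the size given above.

How it is judged:
On the way, in this order (a step that is already met when the one before it is completed fails the run):
1. the tapping block touches a plate ((contact force between tapper and plate_white above 0.3 N or contact force between tapper and plate_blue above 0.3 N or contact force between tapper and plate_yellow above 0.3 N or contact force between tapper and plate_green above 0.3 N)), for 0.02 s.
2. all four plates lie flush against both fences (x of each of plate_white, plate_blue, plate_yellow, plate_green in the frame of tray_corner above -0.047 m and y of each of plate_white, plate_blue, plate_yellow, plate_green in the frame of tray_corner above -0.062 m and z of plate_white in the frame of tray_corner between -0.003 and 0.003 m and angle between the x axis of each of plate_white, plate_blue, plate_yellow, plate_green and the x axis of tray_corner, either way round below 0.03 rad and z of plate_blue in the frame of tray_corner between 0.005 and 0.011 m and z of plate_yellow in the frame of tray_corner between 0.013 and 0.019 m and z of plate_green in the frame of tray_corner between 0.021 and 0.027 m), for 0.2 s.
At the end, for the whole second after the job is handed in: All four plates lie flat in their order, each edge within 2 mm of its fence and parallel to it within 0.03 rad, at rest; the tapping block stands upright on the cork mat (its middle within 60 mm of the mat's centre along each mat axis), released (all of step 2 and linear speed of each of plate_white, plate_blue, plate_yellow, plate_green, tapper below 0.01 m/s and contact force between tapper and cork_mat above 1 N and angle between tapper's own z axis and vertical below 0.05 rad and x of tapper in the frame of cork_mat between -0.06 and 0.06 m and y of tapper in the frame of cork_mat between -0.06 and 0.06 m); the robot touches nothing.
It fails at once if the robot itself touches a plate (contact force between any of the fingers, the arm and plate_white above 0.2 N or contact force between any of the fingers, the arm and plate_blue above 0.2 N or contact force between any of the fingers, the arm and plate_yellow above 0.2 N or contact force between any of the fingers, the arm and plate_green above 0.2 N).
It fails at once if the block hits or presses a plate with more than 30 N (contact force between tapper and plate_white above 30 N or contact force between tapper and plate_blue above 30 N or contact force between tapper and plate_yellow above 30 N or contact force between tapper and plate_green above 30 N).
It fails at once if the slide box, the timer or the red box is moved by more than 20 mm (distance of any of slide_box, timer, red_box from where it was at the start of the episode above 0.02 m).
It also fails if it takes over 67 s, if anything falls off the work surface, if the arm or the gripper's body presses on something with over 40 N, if the wrist force passes 120 N, or if a joint passes its speed limit or range.

## Working session

There is one attempt and no reset: what is moved stays moved. The work goes in short steps, Python scripts to look and compute and a tool call to move; the robot and the scene stay as the last step left them, time stands still between calls to the robot, and variables do not carry over. Pictures are saved under pics/ and viewed, at most 12 in all, crops included, and the job is handed in when it is done.

Besides the shell and the picture viewer there is one more tool, called after "Emit:" as name(argument=value, ...) on one line, values as JSON. play_rows: Moves the arm, as the interface text tells. Its arguments: {"type":"object","properties":{"translation":{"type":"array","items":{"type":"array","items":{"type":"number"}}},"delta_rot":{"type":"array","items":{"type":"array","items":{"type":"number"}}},"grip":{"type":"array","items":{"type":"number"}},"squeeze":{"type":"number"}},"required":["translation","delta_rot","grip"]}

```bash
mkdir -p pics; ls; python3 - <<'E'
from plant import r
import cv2,numpy as np
for c in("scene","top"):
    im=r.snapshot(c);cv2.imwrite(f"pics/{c}0.png",im)
    k=r.get_calibration(c);print(c,np.round(k["intrinsics"],1).tolist(),np.round(k["eye"],3),np.round(k["rotation"],3).tolist(),[x for x in k])
    for t in("tray","plate_white","plate_blue","plate_yellow","plate_green","cork_mat","tapper","tapper_post","tapper_stem","tray_corner","slide_box","timer","red_box"):
        try:print(c,t,[(np.round(d["point"],3).tolist(),round(d["confidence"],2)) for d in r.look_for(c,t)])
        except Exception as e:print(t,e)
s=r.get_state();print(s)
E
```

```text
pics
scene [[456.3, 0.0, 319.8], [0.0, 456.3, 198.6], [0.0, 0.0, 1.0]] [-0.529  0.624  0.76 ] [-0.262, 0.425, 0.739, -0.452] ['intrinsics', 'eye', 'rotation']
scene tray [([0.7, -0.259, 0.029], 0.7), ([0.594, 0.104, 0.012], 0.62)]
scene plate_white [([0.601, 0.145, 0.01], 0.56)]
scene plate_blue []
scene plate_yellow [([0.415, 0.014, 0.003], 0.85)]
scene plate_green [([0.628, 0.131, 0.04], 0.74), ([0.66, 0.415, 0.016], 0.51)]
scene cork_mat [([0.417, -0.234, 0.002], 0.62)]
scene tapper [([0.408, -0.273, 0.036], 0.74)]
scene tapper_post [([0.41, -0.274, 0.034], 0.9)]
scene tapper_stem [([0.413, -0.275, 0.029], 0.9)]
scene tray_corner [([0.6, 0.104, 0.007], 0.96)]
scene slide_box [([0.491, 0.414, 0.025], 0.86)]
scene timer [([0.658, 0.42, 0.017], 0.69)]
scene red_box [([0.701, -0.261, 0.029], 0.94)]
top [[378.8, 0.0, 322.3], [0.0, 378.8, 195.0], [0.0, 0.0, 1.0]] [0.447 0.1   1.153] [0.027, -0.049, -0.703, 0.709] ['intrinsics', 'eye', 'rotation']
top tray [([0.594, 0.093, 0.008], 0.56)]
top plate_white []
top plate_blue []
top plate_yellow [([0.418, 0.013, 0.008], 0.97), ([0.414, -0.275
[... 557 characters left out ...]
971 ,  0.68908992, -0.19460635,  1.56529584,  0.1573003 ,
        0.90251381, -0.21511045]), 'qd': array([-9.54533426e-04,  1.63138095e-03,  6.08508657e-04,  2.68609482e-04,
        1.05251888e-03, -4.51537347e-05, -1.22748518e-03]), 'joint_torque': array([-3.26187574e-04, -5.27494955e+01, -1.26745641e+00, -1.53742343e+01,
       -5.20089688e-02, -4.89452177e-04,  2.40337721e-05]), 'tool_pos': array([0.26946957, 0.56394336, 0.30275028]), 'eef_rot': array([2.21050385e-01, 9.75262388e-01, 3.87009875e-05, 2.31424058e-06]), 'contact_force': array([-0.31368848,  0.5482194 , -0.58909867]), 'moment': array([ 0.01755657, -0.0120741 ,  0.03469959]), 'finger_force': 0.0, 'opening': 0.9980412078199817}
```

```bash
python3 - <<'E'
import cv2
a=cv2.imread("pics/top0.png");b=cv2.imread("pics/scene0.png")
cv2.imwrite("pics/top_full.png",cv2.resize(a,(800,500)))
cv2.imwrite("pics/top_tray.png",cv2.resize(a[90:250,230:430],(800,640),interpolation=cv2.INTER_CUBIC)[:600])
E
```

```text
(no output)
```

View pics/top_full.png

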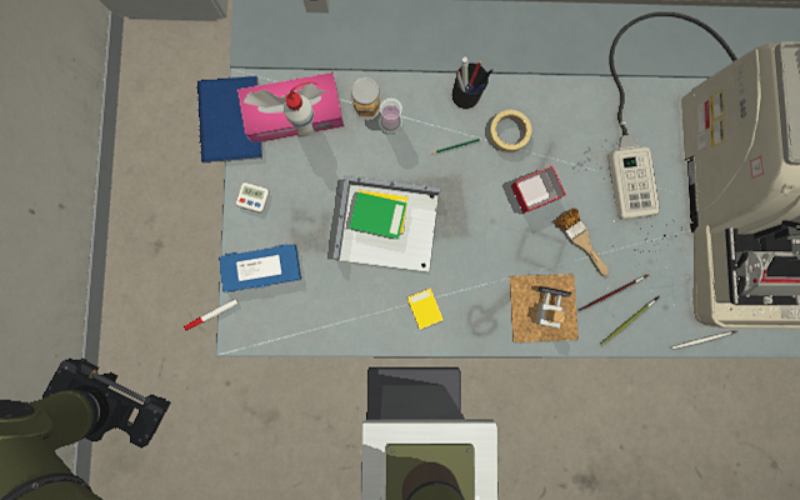

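View pics/scene0.png

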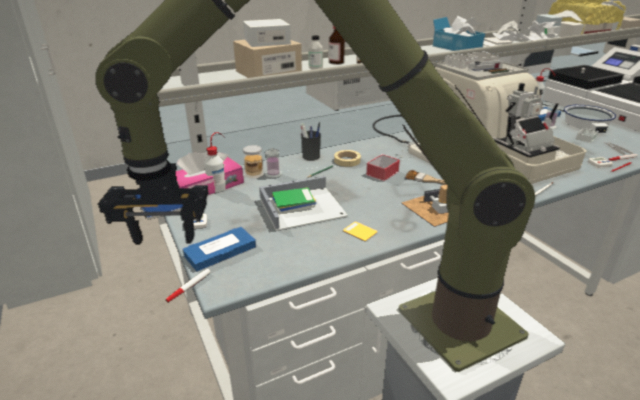

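The top view (800 px scale) shows the tray at (387,224), its fences on the far and left sides, and the stack at (378,214). The tapper is on the cork mat at (548,308) with its head towards +x, up in the picture. There are two yellow candidates: the loose small card at (425,308), and the yellow edge under the green plate at (378,192). The one in the stack fits the description (third from below, in the tray). I'll confirm it in a crop.

View pics/top_tray.png

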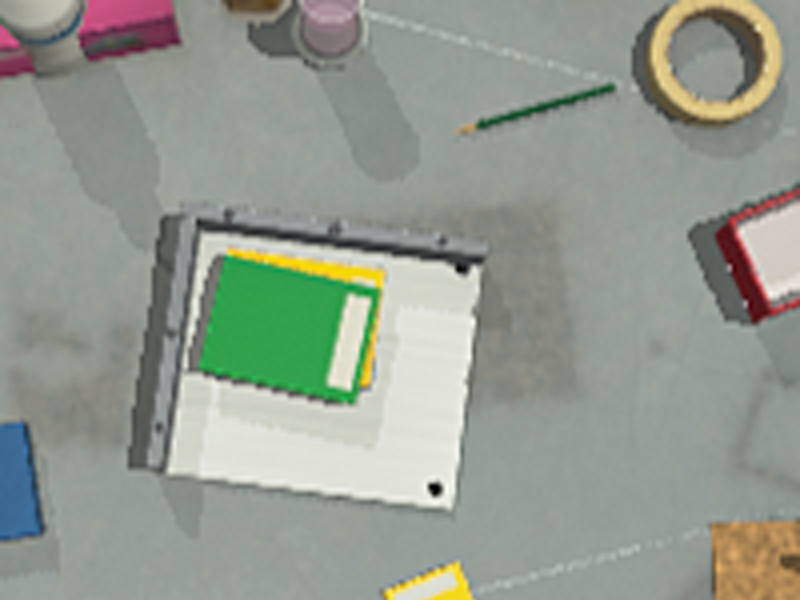

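```bash
cat > h.py <<'E'
import numpy as np,cv2
from plant import r
from scipy.spatial.transform import Rotation as R
def cal(c="top"):
    k=r.get_calibration(c);q=np.array(k["rotation"],float)
    q=q if q.shape==(3,3) else R.from_quat(q).as_matrix()
    return np.array(k["intrinsics"]),np.array(k["eye"]),q
def back(uv,z,c="top"):
    K,e,q=cal(c);uv=np.atleast_2d(uv)
    d=np.c_[(uv[:,0]-K[0,2])/K[0,0],-(uv[:,1]-K[1,2])/K[1,1],-np.ones(len(uv))]@q.T
    return e+d*((z-e[2])/d[:,2])[:,None]
def proj(p,c="top"):
    K,e,q=cal(c);v=(np.atleast_2d(p)-e)@q
    return np.c_[K[0,0]*v[:,0]/-v[:,2]+K[0,2],-K[1,1]*v[:,1]/-v[:,2]+K[1,2]]
E
python3 - <<'E'
from h import *
im=cv2.imread("pics/top0.png")
r.snapshot("top")
def rect(t,z):
    for d in r.silhouettes("top",t)[:3]:
        m=d["pixels"].astype(np.uint8)
        c=max(cv2.findContours(m,0,1)[0],key=cv2.contourArea)[:,0]
        p=back(c,z)[:,:2]
        b=cv2.minAreaRect((p*1000).astype(np.float32))
        print(t,round(d["confidence"],2),m.sum(),np.round(b[0],1),np.round(b[1],1),round(b[2],1),np.round(cv2.boxPoints(b)).tolist())
for t,z in(("tray",.008),("plate_green",.04),("plate_yellow",.032),("cork_mat",.004),("tapper",.03),("plate_white",.016),("plate_blue",.024)):rect(t,z)
E
```

```text
tray 0.64 3764 [622.2 106.2] [234.4 210.8] 83.3 [[504.0, 2.0], [713.0, -22.0], [740.0, 210.0], [531.0, 235.0]]
tray 0.43 472 [ 420.4 -300. ] [68.7 90. ] 80.7 [[371.0, -327.0], [459.0, -341.0], [470.0, -273.0], [382.0, -259.0]]
plate_yellow 0.83 564 [415.3  12.7] [78.4 62.9] 21.7 [[367.0, 27.0], [391.0, -31.0], [463.0, -2.0], [440.0, 56.0]]
plate_yellow 0.59 104 [683.2 101.5] [83.1 14.1] 81.1 [[670.0, 62.0], [684.0, 59.0], [697.0, 141.0], [683.0, 144.0]]
cork_mat 0.73 2299 [ 417.  -278.3] [162.5 162.3] 0.6 [[335.0, -198.0], [337.0, -360.0], [499.0, -359.0], [497.0, -196.0]]
tapper 0.63 505 [ 421.1 -286.9] [68.  90.4] 77.5 [[370.0, -310.0], [458.0, -330.0], [473.0, -264.0], [384.0, -244.0]]
plate_blue 0.23 411 [679.3 428.7] [67.8 56.5] 73.8 [[643.0, 404.0], [697.0, 388.0], [716.0, 453.0], [662.0, 469.0]]
```

The crop confirms it: the stack's yellow plate shows under green at crop (300,258) and (375,330). The tray's open corner is at crop (453,510). Next I'll locate the tray and the tapper more exactly.

```bash
python3 - <<'E'
from h import *
im=cv2.imread("pics/top0.png")
o=np.array([230,90]);px=lambda p:np.array(p,float)/4+o
b=[(453,510),(483,265)]
print("base c(-x,-y)",back(px((453,510)),.008).round(4),"left-bottom inner base",back(px((166,475)),.008).round(4),"fence +x end inner top?",back(px((486,243)),.05).round(4),"fence+y end top L",back(px((130,468)),.05).round(4))
print("green",back([px(p) for p in((222,250),(382,290),(355,403),(197,372))],.040).round(4).tolist())
print("yellow",back([px(p) for p in((230,250),(383,270),(370,387))],.032).round(4).tolist())
# tapper crop
u0,v0=400,210
c=cv2.resize(im[v0:v0+70,u0:u0+70],(560,560),interpolation=cv2.INTER_CUBIC)
cv2.imwrite("pics/tap.png",c)
E
```

```text
base c(-x,-y) [[0.5035 0.001  0.008 ]] left-bottom inner base [[0.5281 0.2181 0.008 ]] fence +x end inner top? [[ 0.7002 -0.0199  0.05  ]] fence+y end top L [[0.53   0.2399 0.05  ]]
green [[0.6945, 0.1767, 0.04], [0.6657, 0.057, 0.04], [0.5805, 0.0765, 0.04], [0.6024, 0.1936, 0.04]]
yellow [[0.6963, 0.1712, 0.032], [0.6826, 0.056, 0.032], [0.5936, 0.0652, 0.032]]
```

View pics/tap.png

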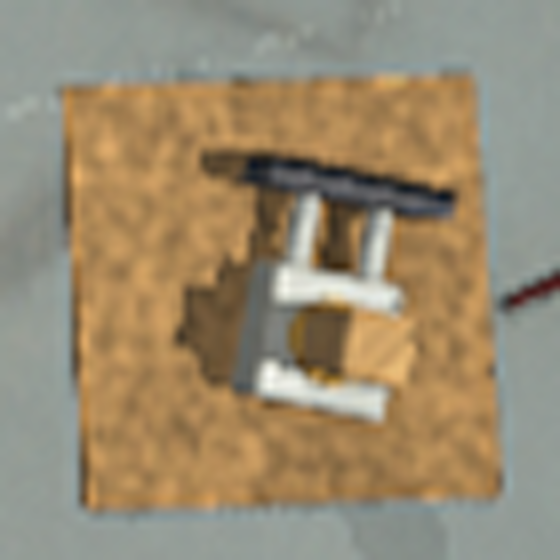

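The crop shows the head's rubber edge from (250,165) to (455,203). The foot top has corners at about (275,262), (405,290), (387,417) and (255,392), and the post top is at about (380,348).

```bash
python3 - <<'E'
from h import *
px=lambda L:np.array(L,float)/8+[400,210]
f=back(px([(275,262),(405,290),(387,417),(255,392)]),.034);print("foot",f.round(4).tolist(),f.mean(0))
p=back(px([(350,308),(418,325),(408,388),(340,372)]),.085);print("post",p.round(4).tolist(),p.mean(0))
h=back(px([(250,160),(455,193)]),.041);print("head front",h.round(4).tolist())
for a,b in((f[1],f[0]),(f[2],f[3]),(h[1],h[0]),(p[1],p[0])):
    d=b-a;print("yaw",np.degrees(np.arctan2(-d[0],d[1])),np.hypot(*d[:2]))
for a,b in((f[3],f[0]),(f[2],f[1])):
    d=b-a;print("yaw",np.degrees(np.arctan2(d[1],d[0])),np.hypot(*d[:2]))
d=(h.mean(0)-p.mean(0));print(d)
E
```

```text
foot [[0.4296, -0.2672, 0.034], [0.4196, -0.3156, 0.034], [0.3732, -0.3075, 0.034], [0.3821, -0.2586, 0.034]] [ 0.40113881 -0.28720846  0.034     ]
post [[0.4145, -0.2768, 0.085], [0.4087, -0.3009, 0.085], [0.3867, -0.2967, 0.085], [0.3921, -0.2726, 0.085]] [ 0.40047106 -0.28675541  0.085     ]
head front [[0.4671, -0.2566, 0.041], [0.4555, -0.3327, 0.041]]
yaw -11.686733631959047 0.04936637118039812
yaw -10.2880858436016 0.04968310769159366
yaw -8.666233835469997 0.07703628219177461
yaw -13.566625179029037 0.024780952804717364
yaw -10.321239919703252 0.048356030406794065
yaw -9.919336390069182 0.047152035593543425
[ 0.0607846  -0.00790488 -0.044     ]
```

Emit:
play_rows(translation=[[-0.0387,-0.0274,0],[-0.0387,-0.0274,0],[-0.0387,-0.0274,0],[-0.0387,-0.0274,0],[-0.0387,-0.0274,0],[-0.0387,-0.0274,0],[-0.0387,-0.0274,0],[-0.0387,-0.0274,0],[-0.0387,-0.0274,0],[-0.0387,-0.0274,0],[-0.011,-0.0486,0],[-0.011,-0.0486,0],[-0.011,-0.0486,0],[-0.011,-0.0486,0],[-0.011,-0.0486,0],[-0.011,-0.0486,0],[-0.011,-0.0486,0],[-0.011,-0.0486,0],[-0.011,-0.0486,0],[0,0,0]], delta_rot=[[0,0,0],[0,0,0],[0,0,0],[0,0,0],[0,0,0],[0,0,0],[0,0,0],[0,0,0],[0,0,0],[0,0,0],[0,0,0],[0,0,0],[0,0,0],[0,0,0],[0,0,0],[0,0,0],[0,0,0],[0,0,0],[0,0,0],[0,0,0]], grip=[1,1,1,1,1,1,1,1,1,1,1,1,1,1,1,1,1,1,1,1])

```text
clock: 4.3
tool_pos: [0.3995, -0.2919, 0.3026]
eef_rot: [0.225, 0.974, -0.001, 0.0]
contact_force: [-0.5, 0.3, -0.8]
opening: 0.996
finger_force: 0.0
```

Emit:
play_rows(translation=[[0,0,0.015],[0,0,0.015],[0,0,0.015],[0,0,0.015],[0,0,0.015],[0,0,0.015],[0,0,0.015],[0,0,0]], delta_rot=[[0,0,10.6],[0,0,10.6],[0,0,10.6],[0,0,10.6],[0,0,10.6],[0,0,10.6],[0,0,10.6],[0,0,0]], grip=[1,1,1,1,1,1,1,1])

```text
clock: 5.3
tool_pos: [0.4015, -0.2861, 0.197]
eef_rot: [0.763, 0.646, -0.0, -0.001]
contact_force: [-0.0, 0.1, 0.7]
opening: 0.999
finger_force: 0.0
```

```bash
cat >> h.py <<'E'
def st():
    s=r.get_state();M=R.from_quat(s["eef_rot"]).as_matrix()
    print("t",round(s["clock"],2),"pos",s["tool_pos"].round(4),"yaw_y",np.degrees(np.arctan2(M[1,1],M[0,1])).round(2),"tilt",np.degrees(np.arccos(-M[2,2])).round(2),"F",s["contact_force"].round(2),"q",s["q"].round(2),"op",round(s["opening"],3),"ff",round(s["finger_force"],1))
    return s,M
def to(p):
    s,M=st();d=M.T@(np.array(p)-s["tool_pos"]);print("tool shift",d.round(4));return d
E
python3 - <<'E'
from h import *
to([.401,-.287,.110])
cv2.imwrite("pics/top1.png",r.snapshot("top"))
E
```

```text
t 5.3 pos [ 0.4015 -0.2861  0.197 ] yaw_y -9.53 tilt 0.12 F [-0.01  0.06  0.74] q [ 0.48  0.7   0.07  2.06 -0.12  0.39  0.48] op 0.999 ff 0.0
tool shift [-0.0011 -0.0002  0.087 ]
```

Emit:
play_rows(translation=[[-0.001,0,0.02],[0,0,0.02],[0,0,0.02],[0,0,0.015],[0,0,0.01],[0,0,0],[0,0,0],[0,0,0],[0,0,0],[0,0,0],[0,0,0],[0,0,0]], delta_rot=[[0,0,0.8],[0,0,0],[0,0,0],[0,0,0],[0,0,0],[0,0,0],[0,0,0],[0,0,0],[0,0,0],[0,0,0],[0,0,0],[0,0,0]], grip=[1,1,1,1,1,1,-1,-1,-1,-1,-1,-1], squeeze=45)

```text
clock: 6.85
tool_pos: [0.4011, -0.2884, 0.1127]
eef_rot: [0.769, 0.639, 0.0, -0.0]
contact_force: [-0.6, 0.4, -0.4]
opening: 0.344
finger_force: 0.0
```

Emit:
play_rows(translation=[[0,0,0],[0,0,0],[0,0,0],[0,0,0],[0,0,-0.01],[0,0,-0.03],[0,0,-0.03],[0,0,0]], delta_rot=[[0,0,0],[0,0,0],[0,0,0],[0,0,0],[0,0,0],[0,0,0],[0,0,0],[0,0,0]], grip=[-1,-1,-1,-1,-1,-1,-1,-1])

```text
clock: 7.85
tool_pos: [0.4014, -0.2889, 0.1844]
eef_rot: [0.769, 0.639, 0.0, 0.001]
contact_force: [-0.3, -0.2, -4.2]
opening: 0.289
finger_force: 45.0
```

```bash
python3 - <<'E'
from h import *
s,M=st();print(M.round(3).tolist())
im=r.snapshot("top");c=proj([.41,-.29,.08])[0].astype(int);print(c)
cv2.imwrite("pics/held.png",cv2.resize(im[c[1]-50:c[1]+50,c[0]-60:c[0]+60],(720,600),interpolation=cv2.INTER_CUBIC))
E
```

```text
t 7.85 pos [ 0.4014 -0.2889  0.1844] yaw_y -10.56 tilt 0.17 F [-0.33 -0.22 -4.17] q [ 0.49  0.72  0.07  2.07 -0.13  0.35  0.48] op 0.289 ff 45.0
[[0.183, 0.983, 0.002], [0.983, -0.183, -0.002], [-0.001, 0.003, -1.0]]
[447 250]
```

View pics/held.png

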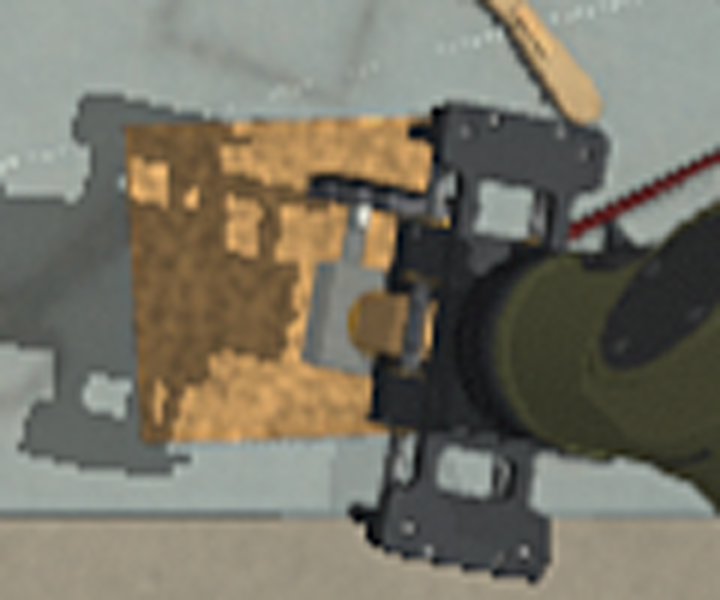

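The block is held upright (opening 0.289), with its face pointing +x. I'll move it in front of the stack.

Emit:
play_rows(translation=[[0.02,0,0],[0.04,0,0],[0.05,0,0],[0.05,0,0],[0.05,0,0],[0.05,0,0],[0.05,0,0],[0.05,0,0],[0.045,0,0],[0.025,0,0],[0.013,0,0],[0,0,0],[0,0,0.02],[0,0,0.02],[0,0,0]], delta_rot=[[0,0,0],[0,0,0],[0,0,0],[0,0,0],[0,0,0],[0,0,0],[0,0,0],[0,0,0],[0,0,0],[0,0,0],[0,0,0],[0,0,-4.2],[0,0,0],[0,0,0],[0,0,0]], grip=[-1,-1,-1,-1,-1,-1,-1,-1,-1,-1,-1,-1,-1,-1,-1])

```text
clock: 9.78
tool_pos: [0.4809, 0.1456, 0.1412]
eef_rot: [0.746, 0.666, -0.002, -0.001]
contact_force: [-0.5, 0.3, -3.2]
opening: 0.29
finger_force: 45.0
```

```bash
cat >> h.py <<'E'
C=np.array([.7146,.1966]);Y=np.radians(-6.4)
T=np.array([[np.cos(Y),-np.sin(Y)],[np.sin(Y),np.cos(Y)]])
def tray():
    s,M=st();print("tray xy",(T.T@(s["tool_pos"][:2]-C)).round(4),"F tray",(T.T@s["contact_force"][:2]).round(2),s["contact_force"][2].round(2))
E
python3 - <<'E'
from h import *
tray();to([.4816,.1473,.1192])
im=r.snapshot("top")
cv2.imwrite("pics/t2.png",cv2.resize(im[100:250,230:430],(800,600),interpolation=cv2.INTER_CUBIC))
E
```

```text
t 9.78 pos [0.4809 0.1456 0.1412] yaw_y -6.44 tilt 0.27 F [-0.46  0.35 -3.17] q [-0.48  0.82  0.16  2.06 -0.41  0.29 -0.09] op 0.29 ff 45.0
tray xy [-0.2266 -0.0768] F tray [-0.5  0.3] -3.17
t 9.78 pos [0.4809 0.1456 0.1412] yaw_y -6.44 tilt 0.27 F [-0.46  0.35 -3.17] q [-0.48  0.82  0.16  2.06 -0.41  0.29 -0.09] op 0.29 ff 45.0
tool shift [0.0018 0.0006 0.022 ]
```

View pics/t2.png

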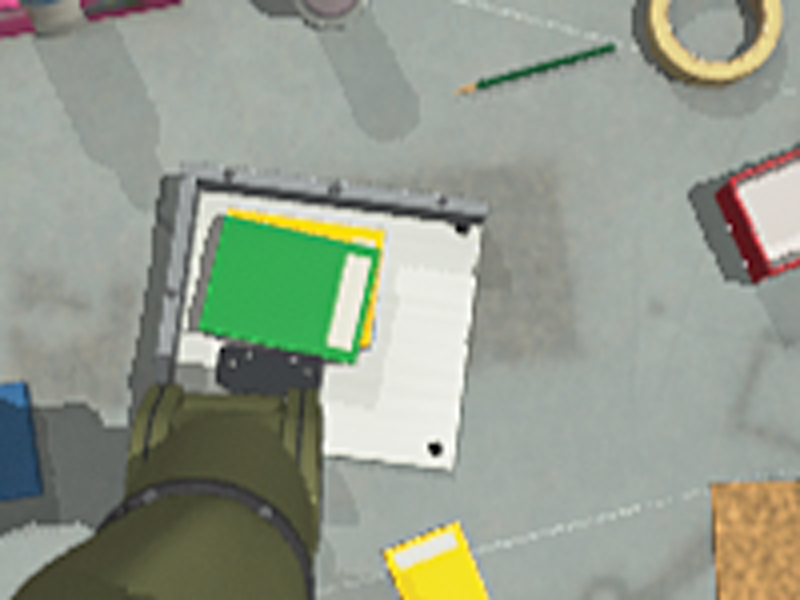

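Emit:
play_rows(translation=[[0.002,0,0.01],[0,0,0.008],[0,0,0.0035],[0,0,0],[0,0.01,0],[0,0.01,0],[0,0.004,0],[0,0.004,0],[0,0.004,0],[0,0.004,0],[0,0.004,0],[0,0,0]], delta_rot=[[0,0,0],[0,0,0],[0,0,0],[0,0,0],[0,0,0],[0,0,0],[0,0,0],[0,0,0],[0,0,0],[0,0,0],[0,0,0],[0,0,0]], grip=[-1,-1,-1,-1,-1,-1,-1,-1,-1,-1,-1,-1])

```text
clock: 11.32
tool_pos: [0.5225, 0.1446, 0.1212]
eef_rot: [0.745, 0.667, 0.0, 0.0]
contact_force: [0.1, 0.1, -4.1]
opening: 0.287
finger_force: 45.0
```

```bash
python3 - <<'E'
from h import *
tray()
E
```

```text
t 11.32 pos [0.5225 0.1446 0.1212] yaw_y -6.35 tilt 0.03 F [ 0.15  0.1  -4.05] q [-0.45  0.88  0.17  1.95 -0.4   0.34 -0.08] op 0.287 ff 45.0
tray xy [-0.1851 -0.0731] F tray [0.14 0.11] -4.05
```

Emit:
play_rows(translation=[[0,0.003,0.0015],[0,0.003,0],[0,0.003,0],[0,0.003,0],[0,0.003,0],[0,0.003,0],[0,0,0]], delta_rot=[[0,0,0],[0,0,0],[0,0,0],[0,0,0],[0,0,0],[0,0,0],[0,0,0]], grip=[-1,-1,-1,-1,-1,-1,-1])

```text
clock: 12.2
tool_pos: [0.5399, 0.1426, 0.1196]
eef_rot: [0.745, 0.667, -0.0, -0.0]
contact_force: [-0.3, -0.3, -3.6]
opening: 0.289
finger_force: 45.0
```

```bash
python3 - <<'E'
from h import *
tray()
im=r.snapshot("top")
cv2.imwrite("pics/t3.png",cv2.resize(im[100:250,230:430],(800,600),interpolation=cv2.INTER_CUBIC))
E
```

```text
t 12.2 pos [0.5399 0.1426 0.1196] yaw_y -6.34 tilt 0.03 F [-0.32 -0.26 -3.6 ] q [-0.45  0.9   0.18  1.9  -0.39  0.38 -0.08] op 0.289 ff 45.0
tray xy [-0.1676 -0.0731] F tray [-0.29 -0.29] -3.6
```

View pics/t3.png

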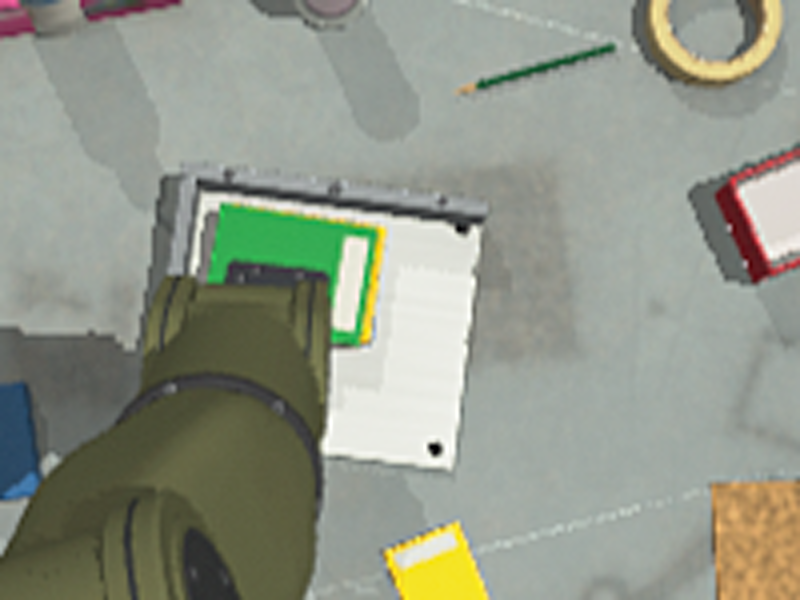

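Green has squared to the face and now covers most of yellow: its far edge runs from (218,205) to (383,228), about 15 mm short of the fence. I'll keep going gently.

Emit:
play_rows(translation=[[0,0.003,0],[0,0.003,0],[0,0.002,0],[0,0.002,0],[0,0,0]], delta_rot=[[0,0,0],[0,0,0],[0,0,0],[0,0,0],[0,0,0]], grip=[-1,-1,-1,-1,-1])

```text
clock: 12.88
tool_pos: [0.5503, 0.1415, 0.1198]
eef_rot: [0.745, 0.667, 0.0, 0.0]
contact_force: [-1.0, -0.0, -3.5]
opening: 0.29
finger_force: 45.0
```

```bash
python3 - <<'E'
from h import *
tray()
E
```

```text
t 12.88 pos [0.5503 0.1415 0.1198] yaw_y -6.35 tilt 0.05 F [-1.   -0.04 -3.54] q [-0.44  0.9   0.19  1.88 -0.39  0.4  -0.07] op 0.29 ff 45.0
tray xy [-0.1571 -0.073 ] F tray [-0.99 -0.15] -3.54
```

Now 1 mm rows, with a check every 2 mm.

Emit:
play_rows(translation=[[0,0.001,0],[0,0.001,0],[0,0.001,0],[0,0,0]], delta_rot=[[0,0,0],[0,0,0],[0,0,0],[0,0,0]], grip=[-1,-1,-1,-1])

```text
clock: 13.38
tool_pos: [0.5529, 0.1412, 0.1197]
eef_rot: [0.745, 0.667, 0.0, -0.0]
contact_force: [-1.4, -0.2, -3.8]
opening: 0.291
finger_force: 45.0
```

Emit:
play_rows(translation=[[0,0.001,0],[0,0.001,0],[0,0,0]], delta_rot=[[0,0,0],[0,0,0],[0,0,0]], grip=[-1,-1,-1])

```text
clock: 13.75
tool_pos: [0.5548, 0.141, 0.1196]
eef_rot: [0.745, 0.667, -0.0, -0.0]
contact_force: [-2.8, 0.0, -4.3]
opening: 0.29
finger_force: 45.0
```

Emit:
play_rows(translation=[[0,0.001,0],[0,0,0],[0,0,0]], delta_rot=[[0,0,0],[0,0,0],[0,0,0]], grip=[-1,-1,-1])

```text
clock: 14.12
tool_pos: [0.556, 0.1409, 0.1197]
eef_rot: [0.745, 0.667, 0.0, 0.0]
contact_force: [-2.9, -0.1, -4.2]
opening: 0.29
finger_force: 45.0
```

Emit:
play_rows(translation=[[0,0.001,0],[0,0,0],[0,0,0]], delta_rot=[[0,0,0],[0,0,0],[0,0,0]], grip=[-1,-1,-1])

```text
clock: 14.5
tool_pos: [0.5563, 0.1409, 0.1196]
eef_rot: [0.745, 0.667, -0.0, -0.0]
contact_force: [-5.1, 1.1, -2.9]
opening: 0.289
finger_force: 45.0
```

Emit:
play_rows(translation=[[0,0.001,0],[0,0,0],[0,0,0]], delta_rot=[[0,0,0],[0,0,0],[0,0,0]], grip=[-1,-1,-1])

```text
clock: 14.88
tool_pos: [0.5565, 0.1408, 0.1195]
eef_rot: [0.745, 0.667, -0.001, -0.001]
contact_force: [-6.7, 0.4, -1.8]
opening: 0.291
finger_force: 45.0
```

```bash
python3 - <<'E'
from h import *
tray()
E
```

```text
t 14.88 pos [0.5565 0.1408 0.1195] yaw_y -6.32 tilt 0.18 F [-6.69  0.42 -1.81] q [-0.44  0.91  0.19  1.86 -0.38  0.42 -0.07] op 0.291 ff 45.0
tray xy [-0.1509 -0.073 ] F tray [-6.69 -0.32] -1.81
```

The plates are seated on the +x fence: the force rises with no advance, giving a TCP-to-face distance of about 61 mm. Now back off, lift, go round to the -y side and turn the face to +y.

Emit:
play_rows(translation=[[0,-0.006,0],[0,-0.01,0],[0,-0.002,-0.015],[0,0,-0.028],[0,0,-0.028],[-0.03,0.022,0],[-0.04,0.03,0],[-0.04,0.032,0],[-0.03,0.025,0],[-0.018,0.013,0],[0,0,0],[0,0,0],[0,0,0],[0,0,0],[0,0,0],[0,0,0],[0,0,0],[0,0,0],[0,0,0],[0,0,0]], delta_rot=[[0,0,0],[0,0,0],[0,0,0],[0,0,0],[0,0,0],[0,0,0],[0,0,0],[0,0,0],[0,0,0],[0,0,0],[0,0,-10],[0,0,-10],[0,0,-10],[0,0,-10],[0,0,-10],[0,0,-10],[0,0,-10],[0,0,-10],[0,0,-10],[0,0,0]], grip=[-1,-1,-1,-1,-1,-1,-1,-1,-1,-1,-1,-1,-1,-1,-1,-1,-1,-1,-1,-1])

```text
clock: 17.38
tool_pos: [0.644, -0.0288, 0.1916]
eef_rot: [0.057, 0.998, -0.0, 0.001]
contact_force: [0.5, -0.0, -4.2]
opening: 0.291
finger_force: 45.0
```

```bash
python3 - <<'E'
from h import *
tray();p=C+T@[-.047,-.231];to([*p,.1195])
im=r.snapshot("top")
cv2.imwrite("pics/t4.png",cv2.resize(im[100:250,230:430],(800,600),interpolation=cv2.INTER_CUBIC))
E
```

```text
t 17.38 pos [ 0.644  -0.0288  0.1916] yaw_y 83.49 tilt 0.09 F [ 0.46 -0.03 -4.23] q [ 0.08  0.85 -0.19  1.6   0.22  0.71  1.23] op 0.291 ff 45.0
tray xy [-0.045  -0.2319] F tray [0.46 0.02] -4.23
t 17.38 pos [ 0.644  -0.0288  0.1916] yaw_y 83.49 tilt 0.09 F [ 0.46 -0.03 -4.23] q [ 0.08  0.85 -0.19  1.6   0.22  0.71  1.23] op 0.291 ff 45.0
tool shift [0.0021 0.0009 0.0721]
```

View pics/t4.png

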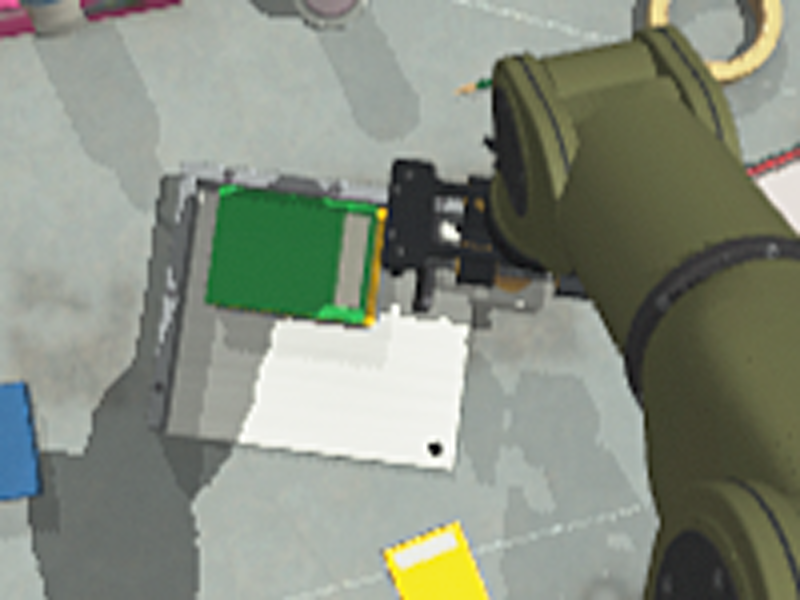

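The stack is square against the +x fence, and a gap of about 15 mm to the +y fence remains (green's left edge at (212,250), fence at (190,250)). Descend and push to +y.

Emit:
play_rows(translation=[[0.001,0,0.025],[0,0,0.025],[0,0,0.015],[0,0,0.007],[0,0,0],[0,0.006,0],[0,0.006,0],[0,0.003,0],[0,0.003,0],[0,0.003,0],[0,0.003,0],[0,0.003,0],[0,0,0]], delta_rot=[[0,0,0],[0,0,0],[0,0,0],[0,0,0],[0,0,0],[0,0,0],[0,0,0],[0,0,0],[0,0,0],[0,0,0],[0,0,0],[0,0,0],[0,0,0]], grip=[-1,-1,-1,-1,-1,-1,-1,-1,-1,-1,-1,-1,-1])

```text
clock: 19.05
tool_pos: [0.6458, -0.0006, 0.1187]
eef_rot: [0.055, 0.998, 0.0, 0.0]
contact_force: [0.7, -0.5, -4.2]
opening: 0.289
finger_force: 45.0
```

```bash
python3 - <<'E'
from h import *
tray()
E
```

```text
t 19.05 pos [ 6.458e-01 -6.000e-04  1.187e-01] yaw_y 83.68 tilt 0.01 F [ 0.65 -0.49 -4.17] q [ 0.02  0.96 -0.16  1.62  0.24  0.59  1.18] op 0.289 ff 45.0
tray xy [-0.0464 -0.2036] F tray [ 0.7  -0.42] -4.17
```

Emit:
play_rows(translation=[[0,0.003,-0.0006],[0,0.003,0],[0,0.003,0],[0,0.003,0],[0,0.002,0],[0,0.002,0],[0,0,0]], delta_rot=[[0,0,0],[0,0,0],[0,0,0],[0,0,0],[0,0,0],[0,0,0],[0,0,0]], grip=[-1,-1,-1,-1,-1,-1,-1])

```text
clock: 19.92
tool_pos: [0.6476, 0.0153, 0.1193]
eef_rot: [0.055, 0.998, 0.0, 0.0]
contact_force: [-0.0, -0.9, -3.9]
opening: 0.29
finger_force: 45.0
```

Emit:
play_rows(translation=[[0,0.001,0],[0,0.001,0],[0,0,0]], delta_rot=[[0,0,0],[0,0,0],[0,0,0]], grip=[-1,-1,-1])

```text
clock: 20.3
tool_pos: [0.6478, 0.017, 0.1194]
eef_rot: [0.055, 0.998, 0.0, 0.0]
contact_force: [-1.0, -0.6, -3.1]
opening: 0.291
finger_force: 45.0
```

```bash
python3 - <<'E'
from h import *
tray()
E
```

```text
t 20.3 pos [0.6478 0.017  0.1194] yaw_y 83.66 tilt 0.01 F [-1.04 -0.55 -3.13] q [-0.01  0.96 -0.16  1.61  0.24  0.59  1.16] op 0.291 ff 45.0
tray xy [-0.0463 -0.1859] F tray [-0.97 -0.67] -3.13
```

Expected stop at about -0.181.

Emit:
play_rows(translation=[[0,0.001,0],[0,0.001,0],[0,0.001,0],[0,0,0]], delta_rot=[[0,0,0],[0,0,0],[0,0,0],[0,0,0]], grip=[-1,-1,-1,-1])

```text
clock: 20.8
tool_pos: [0.6482, 0.0203, 0.1193]
eef_rot: [0.055, 0.998, 0.0, 0.0]
contact_force: [-0.1, -2.0, -3.9]
opening: 0.293
finger_force: 45.0
```

Emit:
play_rows(translation=[[0,0.001,0],[0,0.001,0],[0,0,0]], delta_rot=[[0,0,0],[0,0,0],[0,0,0]], grip=[-1,-1,-1])

```text
clock: 21.18
tool_pos: [0.6482, 0.0205, 0.1193]
eef_rot: [0.056, 0.998, -0.001, -0.0]
contact_force: [-1.0, -5.9, -1.9]
opening: 0.29
finger_force: 45.0
```

Emit:
play_rows(translation=[[0,0.001,0],[0,0,0],[0,0,0]], delta_rot=[[0,0,0],[0,0,0],[0,0,0]], grip=[-1,-1,-1])

```text
clock: 21.55
tool_pos: [0.6482, 0.0206, 0.1194]
eef_rot: [0.056, 0.998, -0.002, -0.0]
contact_force: [-1.2, -6.4, -3.0]
opening: 0.295
finger_force: 45.0
```

```bash
python3 - <<'E'
from h import *
tray()
E
```

```text
t 21.55 pos [0.6482 0.0206 0.1194] yaw_y 83.58 tilt 0.18 F [-1.2  -6.35 -2.98] q [-0.02  0.96 -0.16  1.61  0.24  0.6   1.15] op 0.295 ff 45.0
tray xy [-0.0464 -0.1823] F tray [-0.49 -6.45] -2.98
```

Emit:
play_rows(translation=[[0,-0.008,0],[0,-0.012,0],[0,-0.01,-0.02],[0,-0.02,-0.03],[0,-0.04,-0.025],[0,-0.05,0],[0,-0.05,0],[0,-0.02,0],[0,0,0]], delta_rot=[[0,0,0],[0,0,0],[0,0,0],[0,0,0],[0,0,0],[0,0,0],[0,0,0],[0,0,0],[0,0,0]], grip=[-1,-1,-1,-1,-1,-1,-1,-1,-1])

```text
clock: 22.68
tool_pos: [0.6249, -0.1879, 0.1951]
eef_rot: [0.057, 0.998, -0.0, 0.0]
contact_force: [0.4, 0.0, -3.4]
opening: 0.289
finger_force: 45.0
```

```bash
python3 - <<'E'
from h import *
tray()
a=r.snapshot("top");b=r.snapshot("scene")
u=proj([.65,.13,.02],"scene")[0].astype(int)
A=cv2.resize(a[125:205,255:355],(800,640),interpolation=cv2.INTER_CUBIC)[:600,:480]
B=cv2.resize(b[u[1]-35:u[1]+40,u[0]-40:u[0]+40],(320,300),interpolation=cv2.INTER_CUBIC)
o=np.zeros((600,800,3),np.uint8);o[:A.shape[0],:480]=A;o[:300,480:]=B;cv2.imwrite("pics/t5.png",o)
E
```

```text
t 22.68 pos [ 0.6249 -0.1879  0.1951] yaw_y 83.45 tilt 0.07 F [ 0.4   0.02 -3.37] q [ 0.34  0.86 -0.23  1.57  0.26  0.75  1.46] op 0.289 ff 45.0
tray xy [-0.0463 -0.3921] F tray [0.4  0.07] -3.37
```

View pics/t5.png

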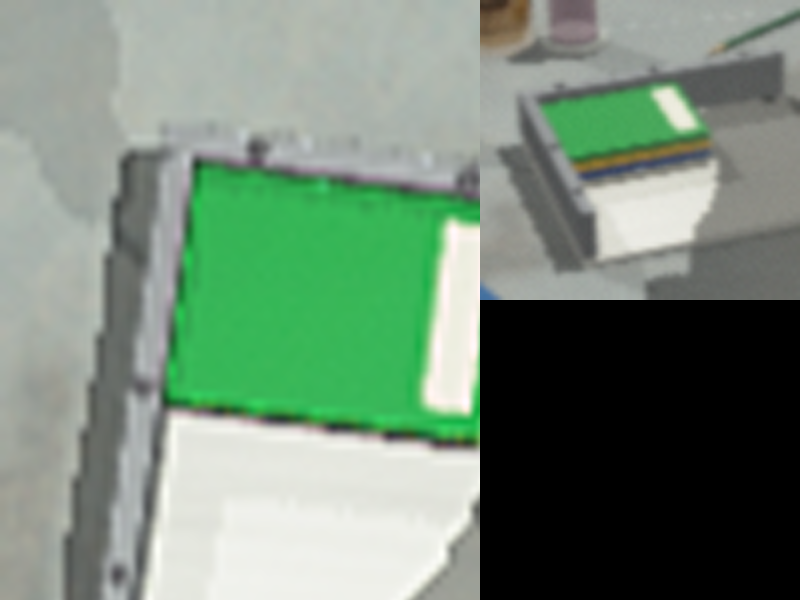

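Both views show the stack flush in the corner, with green/yellow/blue/white edges aligned at (645,160) in the scene inset. There's plenty of time, so one confirming x tap, now centred on the plates, is cheap insurance.

Emit:
play_rows(translation=[[0.012,0.022,0],[0.023,0.042,0],[0.025,0.046,0],[0.025,0.046,0],[0.025,0.046,0],[0.025,0.046,0],[0.023,0.042,0],[0.015,0.028,0],[0.007,0.014,0],[0,0,0],[0,0,0],[0,0,0],[0,0,0],[0,0,0],[0,0,0],[0,0,0],[0,0,0],[0,0,0],[0,0,0]], delta_rot=[[0,0,0],[0,0,0],[0,0,0],[0,0,0],[0,0,0],[0,0,0],[0,0,0],[0,0,0],[0,0,0],[0,0,10],[0,0,10],[0,0,10],[0,0,10],[0,0,10],[0,0,10],[0,0,10],[0,0,10],[0,0,10],[0,0,0]], grip=[-1,-1,-1,-1,-1,-1,-1,-1,-1,-1,-1,-1,-1,-1,-1,-1,-1,-1,-1])

```text
clock: 25.15
tool_pos: [0.483, 0.1647, 0.1944]
eef_rot: [0.744, 0.668, 0.0, -0.0]
contact_force: [-0.3, 0.7, -3.9]
opening: 0.29
finger_force: 45.0
```

```bash
python3 - <<'E'
from h import *
tray();to([*(C+T@[-.18,-.06]),.1197])
E
```

```text
t 25.15 pos [0.483  0.1647 0.1944] yaw_y -6.18 tilt 0.02 F [-0.32  0.72 -3.87] q [-0.58  0.74  0.27  2.02 -0.44  0.44 -0.08] op 0.29 ff 45.0
tray xy [-0.2266 -0.0575] F tray [-0.4   0.68] -3.87
t 25.15 pos [0.483  0.1647 0.1944] yaw_y -6.18 tilt 0.02 F [-0.32  0.72 -3.87] q [-0.58  0.74  0.27  2.02 -0.44  0.44 -0.08] op 0.29 ff 45.0
tool shift [-0.0027  0.0466  0.0747]
```

Emit:
play_rows(translation=[[-0.003,0,0.025],[0,0,0.025],[0,0,0.016],[0,0,0.008],[0,0,0],[0,0.012,0],[0,0.014,0],[0,0.014,0],[0,0.01,0],[0,0.006,0],[0,0.004,0],[0,0.003,0],[0,0.002,0],[0,0.002,0],[0,0.002,0],[0,0,0],[0,0,0]], delta_rot=[[0,0,0.2],[0,0,0],[0,0,0],[0,0,0],[0,0,0],[0,0,0],[0,0,0],[0,0,0],[0,0,0],[0,0,0],[0,0,0],[0,0,0],[0,0,0],[0,0,0],[0,0,0],[0,0,0],[0,0,0]], grip=[-1,-1,-1,-1,-1,-1,-1,-1,-1,-1,-1,-1,-1,-1,-1,-1,-1])

```text
clock: 27.28
tool_pos: [0.5511, 0.1533, 0.1203]
eef_rot: [0.746, 0.666, -0.0, -0.0]
contact_force: [-0.7, -0.6, -4.4]
opening: 0.289
finger_force: 45.0
```

```bash
python3 - <<'E'
from h import *
tray()
E
```

```text
t 27.27 pos [0.5511 0.1533 0.1203] yaw_y -6.54 tilt 0.01 F [-0.69 -0.6  -4.42] q [-0.48  0.91  0.23  1.86 -0.45  0.42 -0.04] op 0.289 ff 45.0
tray xy [-0.1576 -0.0613] F tray [-0.62 -0.67] -4.42
```

Emit:
play_rows(translation=[[0,0.001,0],[0,0.001,0],[0,0.001,0],[0,0.001,0],[0,0.001,0],[0,0.001,0],[0,0,0]], delta_rot=[[0,0,0],[0,0,0],[0,0,0],[0,0,0],[0,0,0],[0,0,0],[0,0,0]], grip=[-1,-1,-1,-1,-1,-1,-1])

```text
clock: 28.15
tool_pos: [0.5573, 0.1526, 0.1203]
eef_rot: [0.746, 0.666, 0.0, 0.0]
contact_force: [0.2, 0.2, -4.0]
opening: 0.292
finger_force: 45.0
```

Emit:
play_rows(translation=[[0,0.001,0],[0,0.001,0],[0,0,0]], delta_rot=[[0,0,0],[0,0,0],[0,0,0]], grip=[-1,-1,-1])

```text
clock: 28.52
tool_pos: [0.5578, 0.1525, 0.12]
eef_rot: [0.746, 0.666, -0.001, -0.001]
contact_force: [-3.9, -0.3, -1.7]
opening: 0.289
finger_force: 45.0
```

```bash
python3 - <<'E'
from h import *
tray()
E
```

```text
t 28.52 pos [0.5578 0.1525 0.12  ] yaw_y -6.51 tilt 0.18 F [-3.89 -0.34 -1.66] q [-0.48  0.92  0.23  1.84 -0.45  0.44 -0.04] op 0.289 ff 45.0
tray xy [-0.1509 -0.0613] F tray [-3.83 -0.77] -1.66
```

It stops at the same -0.151 with force rising: flush. One more millimetre, then retract and lift.

Emit:
play_rows(translation=[[0,0.001,0],[0,0,0],[0,-0.006,0],[0,-0.012,0],[0,-0.002,-0.015],[0,0,-0.03],[0,0,-0.03],[-0.02,-0.02,0],[-0.045,-0.02,0],[-0.05,-0.02,0],[-0.05,-0.02,0],[-0.05,-0.02,0],[-0.05,-0.01,0],[-0.05,-0.01,0],[-0.045,0,0],[-0.03,0,0],[-0.015,0,0],[0,0,0],[0,0,0]], delta_rot=[[0,0,0],[0,0,0],[0,0,0],[0,0,0],[0,0,0],[0,0,0],[0,0,0],[0,0,0],[0,0,0],[0,0,0],[0,0,0],[0,0,0],[0,0,0],[0,0,0],[0,0,0],[0,0,0],[0,0,0],[0,0,4],[0,0,0]], grip=[-1,-1,-1,-1,-1,-1,-1,-1,-1,-1,-1,-1,-1,-1,-1,-1,-1,-1,-1])

```text
clock: 30.9
tool_pos: [0.3754, -0.2337, 0.1957]
eef_rot: [0.769, 0.64, 0.0, 0.0]
contact_force: [0.5, 0.3, -3.4]
opening: 0.288
finger_force: 45.0
```

```bash
python3 - <<'E'
from h import *
to([.401,-.2885,.1140])
im=r.snapshot("top")
cv2.imwrite("pics/t6.png",cv2.resize(im[125:200,255:355],(800,600),interpolation=cv2.INTER_CUBIC))
E
```

```text
t 30.9 pos [ 0.3754 -0.2337  0.1957] yaw_y -10.45 tilt 0.04 F [ 0.52  0.31 -3.44] q [ 0.39  0.67  0.1   2.21 -0.24  0.27  0.52] op 0.288 ff 45.0
tool shift [-0.0492  0.0351  0.0817]
```

View pics/t6.png

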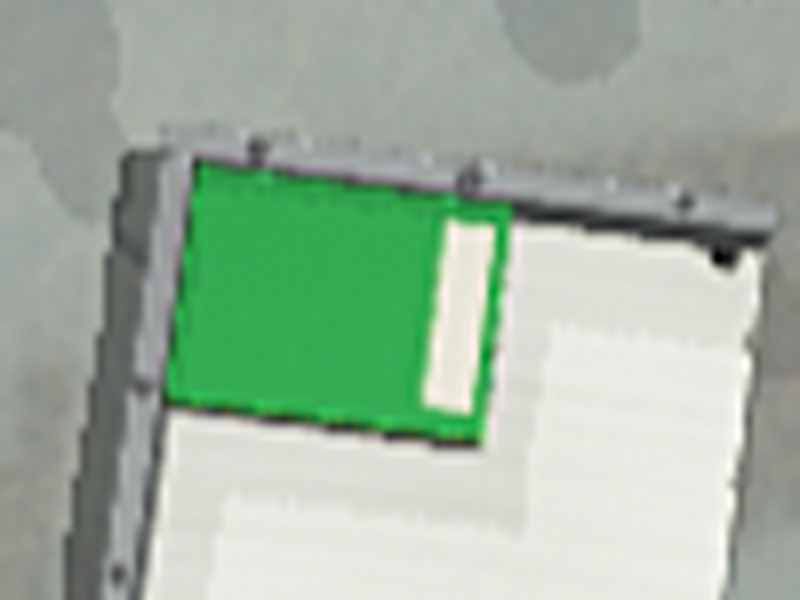

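The green plate covers the others, flush with both fences (corner at (193,160)). Back to the mat.

Emit:
play_rows(translation=[[-0.025,0.02,0],[-0.025,0.021,0],[0,0,0.025],[0,0,0.025],[0,0,0.018],[0,0,0.008],[0,0,0.003],[0,0,0.001],[0,0,0.001],[0,0,0]], delta_rot=[[0,0,0],[0,0,0],[0,0,0],[0,0,0],[0,0,0],[0,0,0],[0,0,0],[0,0,0],[0,0,0],[0,0,0]], grip=[-1,-1,-1,-1,-1,-1,-1,-1,-1,-1])

```text
clock: 32.2
tool_pos: [0.4062, -0.2909, 0.1146]
eef_rot: [0.769, 0.639, 0.0, 0.0]
contact_force: [-0.6, -0.6, -4.1]
opening: 0.29
finger_force: 45.0
```

Emit:
play_rows(translation=[[0,0,0.001],[0,0,0.001],[0,0,0],[0,0,0]], delta_rot=[[0,0,0],[0,0,0],[0,0,0],[0,0,0]], grip=[-1,-1,-1,-1])

```text
clock: 32.7
tool_pos: [0.4061, -0.2909, 0.1127]
eef_rot: [0.769, 0.639, 0.0, 0.0]
contact_force: [-1.0, 1.4, 5.2]
opening: 0.293
finger_force: 45.0
```

It stands on the mat (the force reversed to +5 N). Release and rise.

Emit:
play_rows(translation=[[0,0,-0.0005],[0,0,0],[0,0,0],[0,0,0],[0,0,0],[0,0,0],[0,0,0],[0,0,0],[0,0,0],[0,0,-0.01],[0,0,-0.02],[0,0,-0.03],[0,0,-0.04],[0,0,-0.04],[0,0,-0.03],[0,0,0]], delta_rot=[[0,0,0],[0,0,0],[0,0,0],[0,0,0],[0,0,0],[0,0,0],[0,0,0],[0,0,0],[0,0,0],[0,0,0],[0,0,0],[0,0,0],[0,0,0],[0,0,0],[0,0,0],[0,0,0]], grip=[1,1,1,1,1,1,1,1,1,1,1,1,1,1,1,1])

```text
clock: 34.7
tool_pos: [0.4069, -0.2915, 0.2853]
eef_rot: [0.769, 0.639, 0.001, 0.003]
contact_force: [0.1, -0.1, -0.1]
opening: 0.999
finger_force: 0.0
```

```bash
python3 - <<'E'
from h import *
st()
for c in("scene","top"):
    im=r.snapshot(c)
    for t in("tapper_post","slide_box","timer","red_box"):print(c,t,[(np.round(d["point"],3).tolist(),round(d["confidence"],2)) for d in r.look_for(c,t)[:1]])
    cv2.imwrite(f"pics/end_{c}.png",im)
E
```

```text
t 34.7 pos [ 0.4069 -0.2915  0.2853] yaw_y -10.55 tilt 0.31 F [ 0.05 -0.12 -0.14] q [ 0.41  0.56  0.19  1.97 -0.17  0.62  0.53] op 0.999 ff 0.0
scene tapper_post [([0.42, -0.273, 0.035], 0.89)]
scene slide_box [([0.491, 0.412, 0.025], 0.84)]
scene timer [([0.674, 0.435, 0.017], 0.59)]
scene red_box [([0.7, -0.257, 0.027], 0.77)]
top tapper_post [([0.421, -0.283, 0.031], 0.94)]
top slide_box [([0.505, 0.405, 0.026], 0.81)]
top timer [([0.681, 0.432, 0.02], 0.56)]
top red_box [([0.714, -0.269, 0.003], 0.77)]
```

View pics/end_top.png

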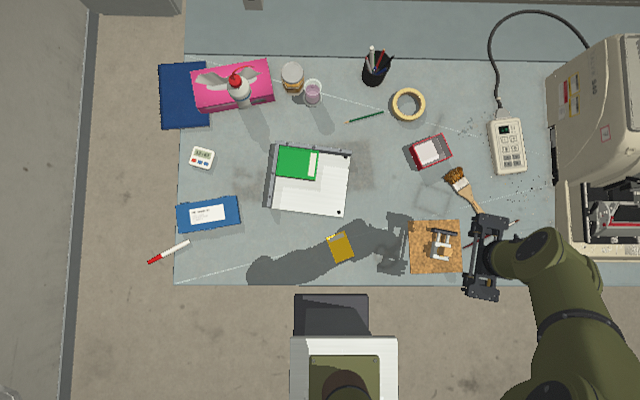

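The block stands on the mat at (440,245), the stack is flush in the tray corner at (297,162), and the other things are where they were.

```bash
python3 -c "
from plant import r
print(r.finish_job())"
```

```text
the job is handed in; nothing more can be done
None
```

I handed the job in at about 35 s; it returned no verdict, but the last pictures show all four plates flush in the tray corner, the block upright and released on its cork mat, and nothing else moved.

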